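# Take the label roll off the unwinder and put it away

### The arm

A 7-joint arm with a two-finger parallel gripper is mounted at the origin on the work surface. World frame = base frame: x ahead of the robot, y to its left, z up, the work surface at z = 0. Lengths are in m, angles in rad, forces in N, time in s.
With the tool pointing down it reaches from about 0.4 to 0.85 m from the base axis. Payload 10.4 kg.
Tool frame: the origin (TCP) lies at the very end of the fingers, on their centre line; the grasp point (between the pads) lies 19 mm behind it; z points along the fingers, y is the line along which they close (so a half turn about z gives the same grasp; the last joint's range is limited). The gripper opens to 87 mm and grips with 3 to 60 N. Pads are 19 mm wide; open, the fingers measure 117 mm over their backs; the gripper's body (75 mm by 190 mm) begins 51 mm behind the grasp point.
Start: joints at [1.253, 0.332, -0.065, 1.46, 0.022, 1.35, -0.088], TCP at [0.182, -0.598, 0.223] pointing down, gripper open.
Joint ranges: [-2.6, 2.6], [-0.5, 2.12], [-1.47, 1.34], [0.16, 2.42], [-1.27, 4.41], [0.06, 2.06], [-2.6, 2.6]. Speed limits (rad/s): [2.22, 2.22, 2.79, 2.79, 3.14, 3.14, 3.14].

### API

Orientations are given as a unit quaternion [x, y, z, w].
In Python, from bench import * gives the robot as it stands.
- The arm moves only by the tool carry_out, never from a script. Its argument "deltas" is a list of rows, each an object with "hand": the finger opening in mm, from 0 to 87; "dp": the shift along the tool's x, y, z each as a share of 250 mm, from -1 to 1, a list of three; "spin": the turn about the tool's z as a share of pi rad, from -1 to 1. In form: [{"hand": hand, "dp": [dx, dy, dz], "spin": spin}, ...]. A call has 1 to 20 rows; each row is the pose to reach, as a shift and turn from the pose commanded when the call began, along the tool's axes at that moment, turning the shorter way round; what a row does not reach only later rows make up. A row lasts 1/10 s, in which the tool goes at most 50 mm and 8.59 degrees, less where a joint would pass 70% of its speed; a pose out of reach is approached as far as the arm can. A call with a number of a shift or a turn outside -1 to 1 is refused whole. A call with a gripper value outside its range is refused whole. The fingers move at their own pace and stop on an object; "force" is the grip in N (left out, the last holds). Time passes only in rows, so rows that repeat a pose let the fingers close. It gives the time, the measured TCP pose, the force, the opening and the grip force at its end, in the units of the state.
- read_state(): the state, without advancing time (a new reading comes with each control period).
- camera(name): name is "scene" or "top"; returns the picture (480x640x3 uint8, red, green, blue); there is no depth.
- get_calibration(name): a dict with "fx", "fy", "cx", "cy" (pixels), "R" (3x3) and "t" (3): a world point X has camera coordinates R X + t. Camera axes: x right, y down, z forward; pixel columns grow to the right and rows downward; lengths in m; the calibration is good to about 2 mm. A picture is of the moment at which its call begins. get_calibration takes no time and is no camera call.
- close_job(): hands the job in; it is judged then, once.
The state is a dict: "time": time; "joint_positions": joint angles; "joint_vel": joint speeds; "joint_torque": joint torques, N m; "ee_pos": TCP position; "eef_rot": TCP orientation; "ft_force": force on the tool from outside, world axes, zero at the start; "torque": the same for the moment, N m; "width": finger opening in m; "grip_force": force on a finger pad.
Only numpy, scipy, OpenCV 4.12 (cv2) and the standard library are available. Lean on these libraries where they do the work, as an engineer would, in place of code of your own. Each camera call takes 0.05 s, during which the arm holds its last target. There are 200 camera calls.

### The job

Swing the red-knobbed clamp arm up and back over off the yellow label roll, slide the roll up off its spindle, set it down flat on the black rubber mat and let go of it. Then take it again and put it away, lying flat on the green pad in the empty compartment of the blue stock tray; that compartment is too narrow for fingers on both sides of the roll, but has a cut-out for one finger in its outer wall, and another fits inside the roll's core. Keep the roll level and lower it gently rather than dropping it, leave the clamp swung open, and do not disturb the other rolls, the cans, the tape or the marker.

Things in the scene. Friction and masses are not known exactly. Their poses are not given: they have to be found in the camera images.
- roll: the yellow label roll: ring 68 mm outside diameter, open 44 mm core, wall 12 mm, 45 mm high, about 0.14 kg. Origin at the centre of its underside, z along its axis (up). At the start it sits on the stand's spindle with its underside 18 mm above the table
- stand: the fixed unwinder stand: grey base plate 170 x 100 x 12 mm, an 80 mm flange disc with its top 18 mm above the table, and a steel spindle 38 mm in diameter whose tapered tip is 82 mm above the table (19 mm above the roll, which must rise 64 mm to clear it). Origin on the table under the spindle axis; the clamp stands on its +x side (away from the robot, give or take the yaw)
- clamp (a joint): toggle clamp arm, rad: 0 = arm level with its rubber foot over the roll's wall, handle upright; grows as the handle is swung away from the spindle (stand's +x) and down; 1.6 = end stop, arm upright, handle level. It balances at about 0.8 and falls by its own weight to the nearer end; it takes about 1 to 2 N at the knob
- clamp_hinge (a point): clamp hinge centre, 85 mm from the spindle axis along the stand's x, 78 mm above the table; the hinge axis is the stand's y. Blue cheeks 34 mm wide overall stand round it, 90 mm high
- clamp_knob (a point): centre of the red ball knob, 24 mm in diameter, at the end of the 12 mm handle rod, 85 mm from the hinge: straight above the hinge at 0, level with it on the stand's +x side at 1.6. It may be pinched from above across the stand's y and led round the arc
- mat: fixed black rubber mat, 160 x 160 x 4 mm, where the roll is set down; origin at the centre of its underside on the table
- tray: the fixed blue stock tray, 175 x 175 x 70 mm high, floor 5 mm, walls 5 mm, with four 80 x 80 mm compartments centred at x = +-42.5 mm, y = +-42.5 mm from the origin (centre of its underside). Each compartment has a 44 mm wide full-height finger cut-out in its outer wall: in the tray's -x wall for those at x = -42.5, in its +x wall for those at x = +42.5
- pad: the fixed green pad, 76 x 76 x 3 mm, on the floor of the one empty compartment (any of the four), 5 mm above the table; origin at the centre of its underside, in the centre of the compartment, axes along the tray's
- stock1: white label roll of the same size, standing in one of the other three compartments; leave alone. Origin at the centre of its underside
- stock2: white label roll of the same size, standing in one of the other three compartments; leave alone. Origin at the centre of its underside
- stock3: white label roll of the same size, standing in one of the other three compartments; leave alone. Origin at the centre of its underside
- can1: black and white spray can, 65 mm in diameter, 190 mm tall with its clear cap, beyond the stand; leave alone. Origin at the centre of its underside
- can2: black and white spray can, 65 mm in diameter, 190 mm tall with its clear cap, beyond the stand; leave alone. Origin at the centre of its underside
- can3: black and white spray can, 65 mm in diameter, 190 mm tall with its clear cap, beyond the stand; leave alone. Origin at the centre of its underside
- tape: amber tape roll, 70 mm in diameter, 25 mm high, lying at the far side; leave alone. Origin at the centre of its underside
- marker: black and red marker, 130 x 14 mm, lying at the far side along its x; leave alone. Origin at the middle of its underside

How it is judged:
On the way, in this order (a step that is already met when the one before it is completed fails the run):
1. the clamp arm is swung back past its balance point, with the roll still on the spindle (value of joint clamp above 1.2 rad and horizontal distance between roll and stand below 0.012 m and z of roll in the frame of stand below 0.03 m), for 0.1 s.
2. the roll lies flat on the mat, wholly or mostly on it, let go and at rest (horizontal distance between roll and mat below 0.07 m and z of roll in the frame of mat below 0.008 m and angle between roll's own z axis and vertical below 0.1 rad and linear speed of roll below 0.03 m/s and contact force between roll and the fingers below 0.1 N), for 0.2 s.
At the end, for the whole second after the job is handed in: the yellow roll lies flat (within 0.08 rad) on the green pad in the empty compartment (its axis within 14 mm of the pad's centre, its underside no more than 4 mm above the pad's top), at rest and released; the clamp is still swung open (above 1.2 rad) (horizontal distance between roll and pad below 0.014 m and z of roll in the frame of pad below 0.007 m and angle between roll's own z axis and vertical below 0.08 rad and linear speed of roll below 0.02 m/s and value of joint clamp above 1.2 rad and contact force between roll and the fingers below 0.1 N); the robot touches nothing.
It fails at once if the roll is tipped more than 0.5 rad (angle between roll's own z axis and vertical above 0.5 rad).
It fails at once if the roll is dropped: it comes down on the mat or in the compartment faster than 0.45 m/s (a fall of more than about 10 mm) ((horizontal distance between roll and mat below 0.1 m and z of roll in the frame of mat below 0.015 m and linear speed of roll above 0.45 m/s) or (horizontal distance between roll and pad below 0.05 m and z of roll in the frame of pad below 0.015 m and linear speed of roll above 0.45 m/s)).
It fails at once if another roll, a can, the tape or the marker is moved more than 25 mm (distance of any of stock1, stock2, stock3, can1, can2, can3, tape, marker from where it was at the start of the episode above 0.025 m).
It also fails if it takes over 70 s, if anything falls off the work surface, if the arm or the gripper's body presses on something with over 40 N, if the wrist force passes 120 N, or if a joint passes its speed limit or range.

## Working session

There is one attempt and no reset: what is moved stays moved. The work goes in short steps, Python scripts to look and compute and a tool call to move; the robot and the scene stay as the last step left them, time stands still between calls to the robot, and variables do not carry over. Pictures are saved under pics/ and viewed, at most 10 in all, crops included, and the job is handed in when it is done.

Besides the shell and the picture viewer there is one more tool, called after ">>>" as name(argument=value, ...), one argument or row to a line, values as JSON. carry_out: Moves the arm, as the interface text tells. Its arguments: {"type":"object","properties":{"deltas":{"type":"array","items":{"type":"object","properties":{"hand":{"type":"number"},"dp":{"type":"array","items":{"type":"number","minimum":-1,"maximum":1}},"spin":{"type":"number","minimum":-1,"maximum":1}}}},"force":{"type":"number"}},"required":["deltas"]}

```bash
mkdir -p pics; ls
python3 - <<'E'
from bench import *
import cv2
for n in ("scene","top"):
    cv2.imwrite(f"pics/{n}0.png",camera(n)[:,:,::-1]); 
    print(n,get_calibration(n))
s=read_state();print(s)
E
```

```text
pics
scene {'fx': 459.8318431416089, 'fy': 459.8318431416089, 'cx': 326.4408638364457, 'cy': 241.5599641744191, 'R': array([[ 0.49669105,  0.86790326, -0.00647513],
       [ 0.52303444, -0.30526356, -0.79576953],
       [-0.69262759,  0.39186488, -0.60556497]]), 't': array([-0.29840513, -0.22501328,  1.61561697])}
top {'fx': 479.9861112198833, 'fy': 479.9861112198833, 'cx': 317.22879711961997, 'cy': 241.40076734091747, 'R': array([[-0.02991356, -0.99918691, -0.02703161],
       [-0.99400223,  0.03258255, -0.10439319],
       [ 0.10518906,  0.0237467 , -0.99416868]]), 't': array([0.04323082, 0.61606625, 0.9663684 ])}
{'time': 0.1, 'joint_positions': array([ 1.25340685,  0.33280998, -0.06467982,  1.46084013,  0.02163036,
        1.34991159, -0.08849198]), 'joint_vel': array([ 0.00024104, -0.00171413,  0.00113336, -0.00172267, -0.00059437,
        0.00039855,  0.00070807]), 'joint_torque': array([ 1.15397797e-03, -6.24546719e+01,  2.45661533e-02, -3.90720141e+01,
       -6.14500511e-02,  3.65325075e-02,  9.00165378e-05]), 'ee_pos': array([ 0.1814621 , -0.59771944,  0.22184086]), 'eef_rot': array([ 9.89155785e-01,  1.46868746e-01, -1.39484943e-04, -6.21034935e-04]), 'ft_force': array([-0.7375292 , -0.0640407 ,  0.17237337]), 'torque': array([-0.02862912,  0.02520951, -0.01907248]), 'grip_force': 0.0, 'width': 0.08674136091169729}
```

View pics/scene0.png

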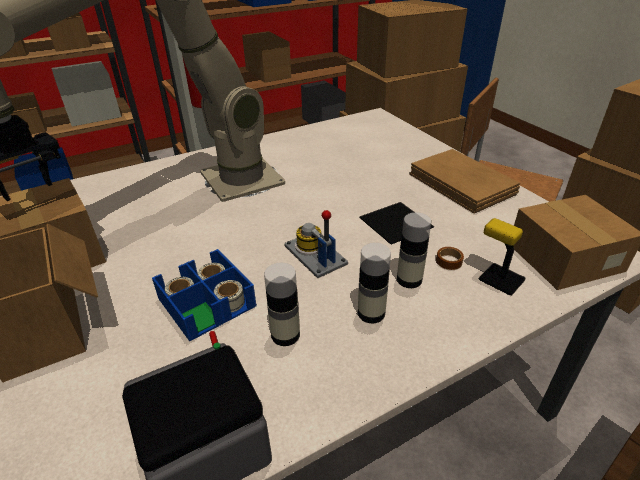

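View pics/top0.png

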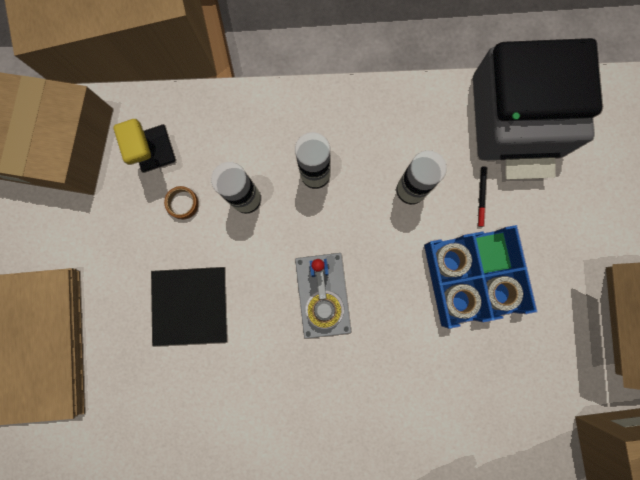

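The scene view shows the stand with its red knob at (327,214), the roll at (309,238) and the tray with its empty green pad at (203,318). In the top view the spindle is at about (325,311), the knob (318,266), the mat centre (190,306) and the green pad (494,253). The pad is in the tray's +x/−y compartment. Next I'll measure these.

```bash
cat > h.py <<'E'
from bench import *
import cv2, numpy as np
def cal(n):
    c=get_calibration(n); return np.array([[c['fx'],0,c['cx']],[0,c['fy'],c['cy']],[0,0,1]]),np.array(c['R']),np.array(c['t'])
def ray(n,p,z):
    K,R,t=cal(n); C=-R.T@t
    p=np.atleast_2d(p).astype(float); d=(np.c_[p,np.ones(len(p))]@np.linalg.inv(K).T)@R
    return C+d*((z-C[2])/d[:,2])[:,None]
def proj(n,X):
    K,R,t=cal(n); q=(np.atleast_2d(X)@R.T+t)@K.T; return q[:,:2]/q[:,2:]
def tri(ps):   # ps: {cam:pixel} -> midpoint of two rays, gap
    A=[];b=[]
    for n,p in ps.items():
        K,R,t=cal(n); P=K@np.c_[R,t]
        A+= [p[0]*P[2]-P[0],p[1]*P[2]-P[1]]
    A=np.array(A); X=np.linalg.lstsq(A[:,:3],-A[:,3],rcond=None)[0]
    return X,[np.linalg.norm(proj(n,X)[0]-p) for n,p in ps.items()]
def hsv(im): return cv2.cvtColor(im,cv2.COLOR_RGB2HSV)
def mask(im,lo,hi,roi):
    m=cv2.inRange(hsv(im),lo,hi); k=np.zeros_like(m); x0,y0,x1,y1=roi; k[y0:y1,x0:x1]=255; return m&k
def big(m): return max(cv2.findContours(m,cv2.RETR_EXTERNAL,cv2.CHAIN_APPROX_NONE)[0],key=cv2.contourArea)[:,0,:]
E
cat > m1.py <<'E'
from h import *
T=camera("top");S=camera("scene")
for n in("top","scene"):
    K,R,t=cal(n); print(n,"cam",(-R.T@t).round(3))
# knob
def cen(m): y,x=np.nonzero(m); return np.array([x.mean(),y.mean()]),len(x)
kt=cen(mask(T,(0,150,80),(8,255,255),(300,250,340,290)));ks=cen(mask(S,(0,150,80),(8,255,255),(315,200,340,228)))
print("knob",kt,ks,tri({"top":kt[0],"scene":ks[0]}),ray("top",kt[0],.163))
# yellow
my=mask(T,(18,110,60),(35,255,255),(295,285,355,335)); y,x=np.nonzero(my)
P=ray("top",np.c_[x,y],.063); (c,r)=cv2.minEnclosingCircle(P[:,:2].astype(np.float32)); print("roll",c,r,len(x))
# mat
mm=mask(T,(0,0,0),(180,255,50),(140,255,240,355)); c=ray("top",big(mm),.004)[:,:2]; print("mat",cv2.minAreaRect(c.astype(np.float32)))
# stand plate
mg=mask(T,(0,0,60),(180,60,150),(285,245,360,345)); c=ray("top",big(mg),.012)[:,:2]; print("plate",cv2.minAreaRect(c.astype(np.float32)))
# tray
mb=mask(T,(105,120,30),(130,255,255),(415,220,545,335)); c=ray("top",big(mb),.07)[:,:2]; print("tray@.07",cv2.minAreaRect(c.astype(np.float32)))
mp=mask(T,(45,100,40),(80,255,255),(465,225,525,285)); c=ray("top",big(mp),.008)[:,:2]; print("pad",cv2.minAreaRect(c.astype(np.float32)))
big3=[cv2.resize(T[215:340,415:545],None,fx=6,fy=4.6,interpolation=cv2.INTER_CUBIC)]
a=cv2.resize(T[225:335,410:550],(560,440),interpolation=cv2.INTER_CUBIC);b=cv2.resize(T[240:350,290:350],(240,440),interpolation=cv2.INTER_CUBIC)
cv2.imwrite("pics/crop.png",np.hstack([a,b])[:,:,::-1])
E
python3 m1.py
```

```text
top cam [0.512 0.    1.026]
scene cam [ 1.385 -0.443  0.797]
knob (array([317.62135922, 264.5631068 ]), 103) (array([326.08333333, 213.60416667]), 48) (array([0.56161738, 0.02184993, 0.16468135]), [np.float64(0.3453643964351591), np.float64(0.2738197460152131)]) [[0.56142511 0.02134126 0.163     ]]
roll (0.4764938950538635, 0.014673345722258091) 0.03352237120270729 438
mat ((0.4911287724971771, 0.3029448390007019), (0.15648207068443298, 0.1561926305294037), 1.2562191486358643)
plate ((0.5050610303878784, 0.016545671969652176), (0.17278017103672028, 0.10106424242258072), 5.181885242462158)
tray@.07 ((0.5329681038856506, -0.29420262575149536), (0.17352332174777985, 0.18591013550758362), 8.978784561157227)
pad ((0.5840341448783875, -0.34588325023651123), (0.07515094429254532, 0.056995537132024765), 9.107945442199707)
```

View pics/crop.png

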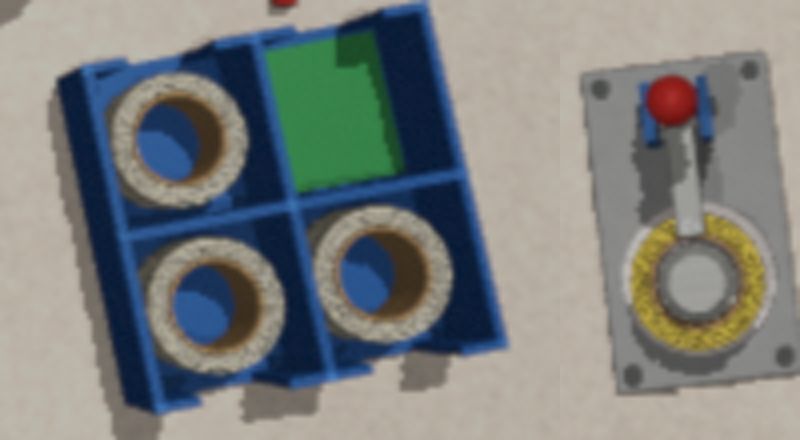

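The crop shows the tray rim corners, at crop pixels (428,3) and (505,347), and the divider cross at (295,207). The cut-out for the pad compartment is in the +x wall.

Run:
```python
from h import *
f=lambda u,v:(410+(u+.5)/4-.5,225+(v+.5)/4-.5)
tr,br,cc,tm,rm=[ray("top",f(*p),.07)[0] for p in((428,3),(505,347),(295,206),(258,38),(464,174))]
print(tr,br,cc,tm,rm,np.linalg.norm(tr-br))
d=tr-br;yaw=np.arctan2(d[1],d[0]);print("yaw",yaw)
e=np.array([np.cos(yaw),np.sin(yaw)]);l=np.array([-e[1],e[0]])
O=(tr+br)[:2]/2+.0875*l;print("centre from right edge",O)
for yw in(.157,.1):pass
print("pad from edge",O+.0425*e-.0425*l,"from cross",cc[:2]+.0425*e-.0425*l)
T=camera("top")
# pad mask: corner pixels
m=mask(T,(45,100,30),(80,255,255),(465,225,525,285));c=big(m);b=ray("top",cv2.boxPoints(cv2.minAreaRect(c.astype(np.float32))),.008);print(b.round(4))
# scene view check of pad/tray
for X in ([*(O+.0425*e-.0425*l),.008],[*(O+.0875*e-.0875*l),.07],[*(O-.0875*e-.0875*l),.07],[*(O+.0875*e+.0875*l),.07]):
    print("proj scene",proj("scene",X).round(1),"top",proj("top",X).round(1))
S=camera("scene")
a=cv2.resize(S[240:345,145:265],(480,420),interpolation=cv2.INTER_CUBIC)
cv2.imwrite("pics/crop2.png",a[:,:,::-1])
```

```text
[ 0.63221846 -0.37435089  0.07      ] [ 0.46208548 -0.39913758  0.07      ] [ 0.53369333 -0.30223712  0.07      ] [ 0.61750408 -0.28948883  0.07      ] [ 0.5468493  -0.38568604  0.07      ] 0.17192908944840887
yaw 0.14467226607512068
centre from right edge [ 0.53453726 -0.30015833]
pad from edge [ 0.58272041 -0.33608719] from cross [ 0.58187648 -0.33816598]
[[ 0.6163 -0.3121  0.008 ]
 [ 0.627  -0.3686  0.008 ]
 [ 0.5516 -0.3797  0.008 ]
 [ 0.5409 -0.3237  0.008 ]]
proj scene [[197.9 316.8]] top [[488.7 253.3]]
proj scene [[182.7 318.4]] top [[516.5 224.6]]
proj scene [[151.9 275.9]] top [[536.1 312.2]]
proj scene [[253.1 283.9]] top [[429.7 240.1]]
```

View pics/crop2.png

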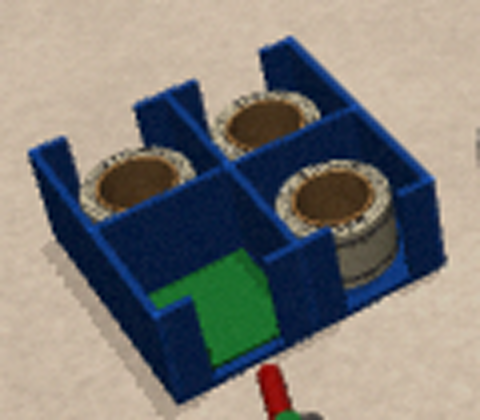

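```bash
cat >> h.py <<'E'
from scipy.spatial.transform import Rotation as Ro
def plan(wps):  # wps: (x,y,z,yaw a) -> rows in tool axes/units
    s=read_state(); R=Ro.from_quat(s['eef_rot']).as_matrix(); a0=np.arctan2(R[1,0],R[0,0])
    print("t",round(s['time'],2),"tcp",s['ee_pos'].round(4),"a",round(a0,4),"q",s['joint_positions'].round(2),"w",round(s['width'],4),"g",round(s['grip_force'],1),"F",s['ft_force'].round(1),"tilt",np.arccos(-R[2,2]).round(4))
    for w in wps:
        d=R.T@(np.array(w[:3])-s['ee_pos'])/.25; sp=-((w[3]-a0+np.pi)%(2*np.pi)-np.pi)/np.pi
        print(w,"dp",d.round(3).tolist(),"spin",round(sp,4))
S0=np.array([.4765,.0147]); YS=.085
def stand(x,y=0): return S0+np.array([np.cos(YS)*x-np.sin(YS)*y,np.sin(YS)*x+np.cos(YS)*y])
def knob(th,dz): p=stand(.085+.085*np.sin(th)); return [p[0],p[1],.078+.085*np.cos(th)+dz]
MAT=np.array([.4911,.303]); PAD=np.array([.583,-.337]); YT=.148
E
python3 - <<'E'
from h import *
plan([(.30,-.40,.30,.085),(.36,-.36,.28,.085)])
T=camera("top")
# cans nearest: black base bottoms
for p in ((245,205),(317,182),(409,199)): print(ray("top",p,0.0).round(3))
E
```

```text
t 0.3 tcp [ 0.1816 -0.5979  0.2223] a 0.2948 q [ 1.25  0.33 -0.06  1.46  0.02  1.35 -0.09] w 0.0869 g 0.0 F [-0.3 -1.1 -0.1] tilt 0.0004
(0.3, -0.4, 0.3, 0.085) dp [0.683, -0.62, -0.311] spin 0.0668
(0.36, -0.36, 0.28, 0.085) dp [0.96, -0.703, -0.231] spin 0.0668
[[0.705 0.18  0.   ]]
[[0.751 0.021 0.   ]]
[[ 0.706 -0.176  0.   ]]
```

>>> carry_out(
  deltas=[
    {"hand": 87, "dp": [0.2, -0.2, -0.2], "spin": 0.03},
    {"hand": 87, "dp": [0.4, -0.4, -0.3], "spin": 0.067},
    {"hand": 87, "dp": [0.68, -0.62, -0.31], "spin": 0.067},
    {"hand": 87, "dp": [0.68, -0.62, -0.31], "spin": 0.067},
    {"hand": 87, "dp": [0.68, -0.62, -0.31], "spin": 0.067},
    {"hand": 87, "dp": [0.68, -0.62, -0.31], "spin": 0.067},
    {"hand": 87, "dp": [0.68, -0.62, -0.31], "spin": 0.067},
  ],
)

```text
time: 1.05
ee_pos: [0.2998, -0.3998, 0.3006]
eef_rot: [0.999, 0.043, 0.0, 0.001]
ft_force: [0.3, -0.7, -1.0]
width: 0.0871
grip_force: 0.0
```

```bash
python3 -c "
from h import *
plan([(.42,-.18,.28,.085)])"
```

```text
t 1.05 tcp [ 0.2998 -0.3998  0.3006] a 0.0864 q [ 1.02  0.03 -0.19  1.65  0.01  1.46 -0.65] w 0.0871 g 0.0 F [ 0.3 -0.7 -1. ] tilt 0.0014
(0.42, -0.18, 0.28, 0.085) dp [0.555, -0.835, 0.082] spin 0.0004
```

>>> carry_out(
  deltas=[
    {"hand": 60, "dp": [0.55, -0.835, 0.08], "spin": 0},
    {"hand": 60, "dp": [0.55, -0.835, 0.08], "spin": 0},
    {"hand": 60, "dp": [0.55, -0.835, 0.08], "spin": 0},
    {"hand": 60, "dp": [0.55, -0.835, 0.08], "spin": 0},
    {"hand": 60, "dp": [0.55, -0.835, 0.08], "spin": 0},
    {"hand": 60, "dp": [0.55, -0.835, 0.08], "spin": 0},
    {"hand": 60, "dp": [0.55, -0.835, 0.08], "spin": 0},
  ],
)

```text
time: 1.75
ee_pos: [0.4186, -0.1812, 0.2797]
eef_rot: [0.999, 0.042, -0.0, -0.0]
ft_force: [-0.8, -0.7, -0.4]
width: 0.0598
grip_force: 0.0
```

```bash
python3 -c "
from h import *
plan([(.5614,.0218,.22,.085)])"
```

```text
t 1.75 tcp [ 0.4186 -0.1812  0.2797] a 0.0847 q [ 0.79 -0.05 -0.46  1.77 -0.02  1.42 -1.15] w 0.0598 g 0.0 F [-0.8 -0.7 -0.4] tilt 0.0006
(0.5614, 0.0218, 0.22, 0.085) dp [0.638, -0.761, 0.238] spin -0.0001
```

>>> carry_out(
  deltas=[
    {"hand": 60, "dp": [0.638, -0.76, 0.238], "spin": 0},
    {"hand": 60, "dp": [0.638, -0.76, 0.238], "spin": 0},
    {"hand": 60, "dp": [0.638, -0.76, 0.238], "spin": 0},
    {"hand": 60, "dp": [0.638, -0.76, 0.238], "spin": 0},
    {"hand": 60, "dp": [0.638, -0.76, 0.238], "spin": 0},
    {"hand": 60, "dp": [0.638, -0.76, 0.238], "spin": 0},
    {"hand": 60, "dp": [0.638, -0.76, 0.238], "spin": 0},
    {"hand": 60, "dp": [0.638, -0.76, 0.238], "spin": 0},
  ],
)

```text
time: 2.55
ee_pos: [0.5616, 0.019, 0.2204]
eef_rot: [0.999, 0.04, -0.0, 0.001]
ft_force: [-0.4, -0.5, -0.0]
width: 0.0599
grip_force: 0.0
```

```bash
python3 -c "
from h import *
plan([(.5614,.0218,.147,.085)])"
```

```text
t 2.55 tcp [0.5616 0.019  0.2204] a 0.0807 q [ 0.46  0.26 -0.68  1.61  0.17  1.33 -1.73] w 0.0599 g 0.0 F [-0.4 -0.5 -0. ] tilt 0.0013
(0.5614, 0.0218, 0.147, 0.085) dp [0.0, -0.012, 0.293] spin -0.0014
```

>>> carry_out(
  force=15,
  deltas=[
    {"hand": 60, "dp": [0, -0.01, 0.15], "spin": -0.001},
    {"hand": 60, "dp": [0, -0.01, 0.293], "spin": -0.001},
    {"hand": 60, "dp": [0, -0.01, 0.293], "spin": -0.001},
    {"hand": 60, "dp": [0, -0.01, 0.293], "spin": -0.001},
    {"hand": 15, "dp": [0, -0.01, 0.293], "spin": -0.001},
    {"hand": 15, "dp": [0, -0.01, 0.293], "spin": -0.001},
    {"hand": 15, "dp": [0, -0.01, 0.293], "spin": -0.001},
    {"hand": 15, "dp": [0, -0.01, 0.293], "spin": -0.001},
    {"hand": 15, "dp": [0, -0.01, 0.293], "spin": -0.001},
  ],
)

```text
time: 3.45
ee_pos: [0.5616, 0.0238, 0.1476]
eef_rot: [0.999, 0.044, 0.0, 0.001]
ft_force: [1.4, -13.2, 3.1]
width: 0.0281
grip_force: 7.0
```

```bash
python3 -c "
from h import *
plan([knob(t,-.016)+[.085] for t in (.2,.4,.6,.8,1.0,1.2,1.35)])"
```

```text
t 3.45 tcp [0.5616 0.0238 0.1476] a 0.0872 q [ 0.44  0.32 -0.67  1.7   0.21  1.2  -1.77] w 0.0281 g 7.0 F [  1.4 -13.2   3.1] tilt 0.0015
[np.float64(0.5780190482694754), np.float64(0.02334996113361999), np.float64(0.14530565911650556), 0.085] dp [0.065, 0.007, 0.009] spin 0.0007
[np.float64(0.5941741776364364), np.float64(0.024726463804940174), np.float64(0.14029018449024522), 0.085] dp [0.13, 0.007, 0.029] spin 0.0007
[np.float64(0.6090144564061757), np.float64(0.025990934234465746), np.float64(0.13215352726732266), 0.085] dp [0.19, 0.007, 0.062] spin 0.0007
[np.float64(0.6219482494953517), np.float64(0.02709296197643871), np.float64(0.12122007029450906), 0.085] dp [0.241, 0.008, 0.106] spin 0.0007
[np.float64(0.6324599273884429), np.float64(0.027988612662436244), np.float64(0.10792569599879188), 0.085] dp [0.284, 0.008, 0.159] spin 0.0007
[np.float64(0.6401304226593699), np.float64(0.028642179525996805), np.float64(0.09280040913051726), 0.085] dp [0.314, 0.008, 0.219] spin 0.0007
[np.float64(0.6438301800399755), np.float64(0.02895741846973782), np.float64(0.08061556840290852), 0.085] dp [0.329, 0.008, 0.268] spin 0.0007
```

>>> carry_out(
  force=15,
  deltas=[
    {"hand": 15, "dp": [0, 0.008, 0], "spin": 0},
    {"hand": 15, "dp": [0, 0.008, 0], "spin": 0},
    {"hand": 15, "dp": [0, 0.008, 0], "spin": 0},
    {"hand": 15, "dp": [0.032, 0.008, 0.003], "spin": 0},
    {"hand": 15, "dp": [0.065, 0.008, 0.009], "spin": 0},
  ],
)

```text
time: 3.95
ee_pos: [0.5785, 0.0226, 0.1458]
eef_rot: [0.999, 0.043, 0.001, 0.001]
ft_force: [-0.2, -4.8, 3.9]
width: 0.023
grip_force: 15.0
```

>>> carry_out(
  deltas=[
    {"hand": 15, "dp": [0.033, 0.004, 0.009], "spin": 0},
    {"hand": 15, "dp": [0.065, 0.004, 0.02], "spin": 0},
    {"hand": 15, "dp": [0.095, 0.004, 0.035], "spin": 0},
    {"hand": 15, "dp": [0.125, 0.004, 0.053], "spin": 0},
    {"hand": 15, "dp": [0.152, 0.004, 0.074], "spin": 0},
    {"hand": 15, "dp": [0.176, 0.004, 0.097], "spin": 0},
    {"hand": 15, "dp": [0.199, 0.004, 0.123], "spin": 0},
    {"hand": 15, "dp": [0.219, 0.004, 0.15], "spin": 0},
    {"hand": 15, "dp": [0.235, 0.004, 0.18], "spin": 0},
    {"hand": 15, "dp": [0.249, 0.004, 0.21], "spin": 0},
    {"hand": 15, "dp": [0.264, 0.004, 0.259], "spin": 0},
    {"hand": 15, "dp": [0.264, 0.004, 0.259], "spin": 0},
    {"hand": 15, "dp": [0.264, 0.004, 0.259], "spin": 0},
  ],
)

```text
time: 5.25
ee_pos: [0.6436, 0.0285, 0.0788]
eef_rot: [0.999, 0.044, -0.0, 0.0]
ft_force: [4.0, -3.8, -0.4]
width: 0.0228
grip_force: 15.0
```

Still gripped. I'll release the knob and rise.

>>> carry_out(
  deltas=[
    {"hand": 60, "dp": [0, 0, 0], "spin": 0},
    {"hand": 60, "dp": [0, 0, 0], "spin": 0},
    {"hand": 60, "dp": [0, 0, 0], "spin": 0},
    {"hand": 60, "dp": [0, 0, 0], "spin": 0},
    {"hand": 60, "dp": [0, 0, -0.2], "spin": 0},
    {"hand": 60, "dp": [0, 0, -0.4], "spin": 0},
    {"hand": 87, "dp": [0, 0, -0.6], "spin": 0},
    {"hand": 87, "dp": [0, 0, -0.64], "spin": 0},
    {"hand": 87, "dp": [0, 0, -0.64], "spin": 0},
    {"hand": 87, "dp": [0, 0, -0.64], "spin": 0},
  ],
)

```text
time: 6.25
ee_pos: [0.643, 0.0286, 0.2387]
eef_rot: [0.999, 0.044, -0.001, 0.0]
ft_force: [0.0, 0.3, 0.1]
width: 0.0827
grip_force: 0.0
```

Run:
```python
from h import *
plan([(*S0,.24,.085)])
a=cv2.resize(camera("scene")[170:290,270:360],(600,800)[::-1] if 0 else (600,600),interpolation=cv2.INTER_CUBIC)
cv2.imwrite("pics/c3.png",a[:,:,::-1])
```

```text
t 6.25 tcp [0.643  0.0286 0.2387] a 0.0876 q [ 0.35  0.44 -0.65  1.35  0.26  1.43 -1.77] w 0.0827 g 0.0 F [0.  0.3 0.1] tilt 0.0018
(np.float64(0.4765), np.float64(0.0147), 0.24, 0.085) dp [-0.668, -0.003, -0.004] spin 0.0008
```

View pics/c3.png

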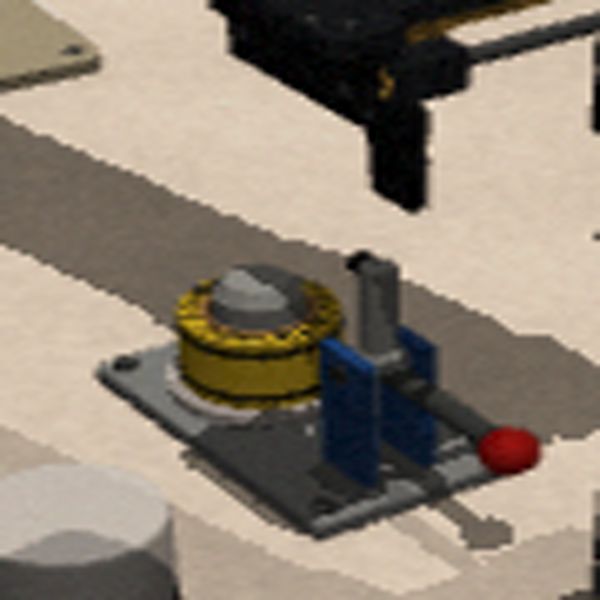

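The clamp is open: knob level at (510,450), arm upright, and the roll is still on the spindle. Next I move above the roll.

>>> carry_out(
  deltas=[
    {"hand": 87, "dp": [-0.2, 0, 0], "spin": 0},
    {"hand": 87, "dp": [-0.4, 0, 0], "spin": 0},
    {"hand": 87, "dp": [-0.6, 0, 0], "spin": 0},
    {"hand": 87, "dp": [-0.668, -0.002, 0], "spin": 0},
    {"hand": 87, "dp": [-0.668, -0.002, 0], "spin": 0},
    {"hand": 87, "dp": [-0.668, -0.002, 0], "spin": 0},
  ],
)

```text
time: 6.9
ee_pos: [0.4772, 0.0142, 0.2396]
eef_rot: [0.999, 0.043, -0.0, 0.0]
ft_force: [0.8, -0.2, -0.5]
width: 0.0872
grip_force: 0.0
```

Run:
```python
from h import *
plan([(*S0,.028,.085)])
```

```text
t 6.9 tcp [0.4772 0.0142 0.2396] a 0.0867 q [ 0.56  0.04 -0.69  1.78  0.02  1.34 -1.62] w 0.0872 g 0.0 F [ 0.8 -0.2 -0.5] tilt 0.0007
(np.float64(0.4765), np.float64(0.0147), 0.028, 0.085) dp [-0.002, -0.003, 0.846] spin 0.0005
```

>>> carry_out(
  force=25,
  deltas=[
    {"hand": 87, "dp": [-0.002, -0.002, 0.2], "spin": 0},
    {"hand": 87, "dp": [-0.002, -0.002, 0.4], "spin": 0},
    {"hand": 87, "dp": [-0.002, -0.002, 0.55], "spin": 0},
    {"hand": 87, "dp": [-0.002, -0.002, 0.65], "spin": 0},
    {"hand": 87, "dp": [-0.002, -0.002, 0.75], "spin": 0},
    {"hand": 87, "dp": [-0.002, -0.002, 0.845], "spin": 0},
    {"hand": 87, "dp": [-0.002, -0.002, 0.845], "spin": 0},
    {"hand": 87, "dp": [-0.002, -0.002, 0.845], "spin": 0},
    {"hand": 55, "dp": [-0.002, -0.002, 0.845], "spin": 0},
    {"hand": 55, "dp": [-0.002, -0.002, 0.845], "spin": 0},
    {"hand": 55, "dp": [-0.002, -0.002, 0.845], "spin": 0},
    {"hand": 55, "dp": [-0.002, -0.002, 0.845], "spin": 0},
    {"hand": 55, "dp": [-0.002, -0.002, 0.845], "spin": 0},
    {"hand": 55, "dp": [-0.002, -0.002, 0.845], "spin": 0},
  ],
)

```text
time: 8.3
ee_pos: [0.4773, 0.0147, 0.0298]
eef_rot: [0.999, 0.044, 0.001, 0.0]
ft_force: [-2.2, -0.9, 6.7]
width: 0.0677
grip_force: 25.0
```

>>> carry_out(
  deltas=[
    {"hand": 55, "dp": [0, 0, -0.05], "spin": 0},
    {"hand": 55, "dp": [0, 0, -0.12], "spin": 0},
    {"hand": 55, "dp": [0, 0, -0.2], "spin": 0},
    {"hand": 55, "dp": [0, 0, -0.28], "spin": 0},
    {"hand": 55, "dp": [0, 0, -0.36], "spin": 0},
    {"hand": 55, "dp": [0, 0, -0.44], "spin": 0},
    {"hand": 55, "dp": [0, 0, -0.52], "spin": 0},
    {"hand": 55, "dp": [0, 0, -0.6], "spin": 0},
    {"hand": 55, "dp": [0, 0, -0.6], "spin": 0},
    {"hand": 55, "dp": [0, 0, -0.6], "spin": 0},
  ],
)

```text
time: 9.3
ee_pos: [0.4765, 0.0151, 0.179]
eef_rot: [0.999, 0.044, 0.0, 0.0]
ft_force: [-0.7, -0.2, -2.2]
width: 0.068
grip_force: 25.0
```

Run:
```python
from h import *
plan([(.485,.16,.17,.085),(*MAT,.17,.085)])
S=camera("scene");cv2.imwrite("pics/c4.png",cv2.resize(S[120:290,240:460],(770,595))[:,:,::-1])
```

```text
t 9.3 tcp [0.4765 0.0151 0.179 ] a 0.0875 q [ 0.56  0.09 -0.71  1.87  0.06  1.21 -1.65] w 0.068 g 25.0 F [-0.7 -0.2 -2.2] tilt 0.0005
(0.485, 0.16, 0.17, 0.085) dp [0.085, -0.575, 0.036] spin 0.0008
(np.float64(0.4911), np.float64(0.303), 0.17, 0.085) dp [0.159, -1.142, 0.036] spin 0.0008
```

View pics/c4.png

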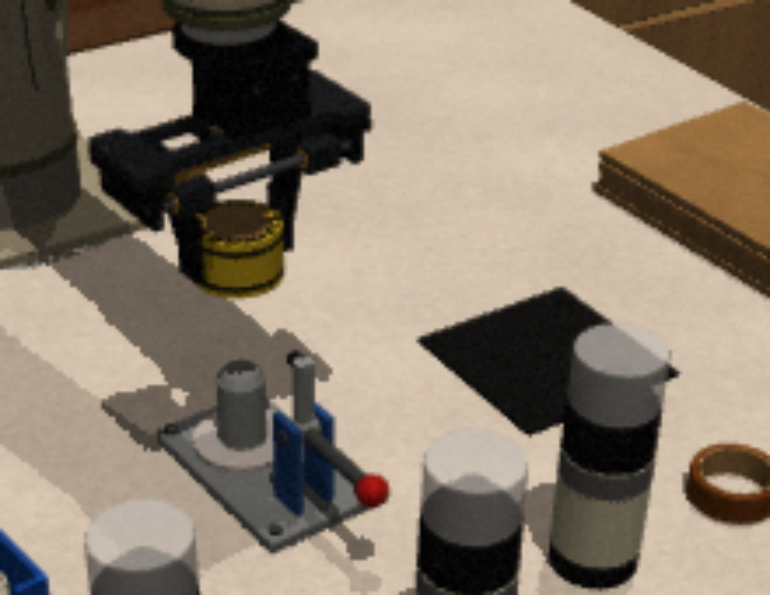

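The roll is held level at (240,250), clear of the spindle, and the clamp has stayed open. Now to the mat.

>>> carry_out(
  deltas=[
    {"hand": 55, "dp": [0.03, -0.15, 0], "spin": 0},
    {"hand": 55, "dp": [0.05, -0.3, 0], "spin": 0},
    {"hand": 55, "dp": [0.08, -0.45, 0], "spin": 0},
    {"hand": 55, "dp": [0.1, -0.6, 0.04], "spin": 0},
    {"hand": 55, "dp": [0.12, -0.75, 0.04], "spin": 0},
    {"hand": 55, "dp": [0.14, -0.9, 0.04], "spin": 0},
    {"hand": 55, "dp": [0.14, -0.9, 0.04], "spin": 0},
    {"hand": 55, "dp": [0.14, -0.9, 0.04], "spin": 0},
  ],
)

```text
time: 10.15
ee_pos: [0.4909, 0.2429, 0.1677]
eef_rot: [0.999, 0.045, -0.001, 0.0]
ft_force: [0.5, 0.4, -2.2]
width: 0.0679
grip_force: 25.0
```

Run:
```python
from h import *
plan([(*MAT,.10,.087),(*MAT,.03,.087),(*MAT,.0155,.087)])
```

```text
t 10.15 tcp [0.4909 0.2429 0.1677] a 0.0898 q [ 0.18  0.31 -0.85  1.7   0.24  1.24 -2.21] w 0.0679 g 25.0 F [ 0.5  0.4 -2.2] tilt 0.0024
(np.float64(0.4911), np.float64(0.303), 0.1, 0.087) dp [0.023, -0.239, 0.271] spin 0.0009
(np.float64(0.4911), np.float64(0.303), 0.03, 0.087) dp [0.024, -0.239, 0.551] spin 0.0009
(np.float64(0.4911), np.float64(0.303), 0.0155, 0.087) dp [0.024, -0.239, 0.609] spin 0.0009
```

>>> carry_out(
  deltas=[
    {"hand": 55, "dp": [0.02, -0.12, 0.1], "spin": -0.04},
    {"hand": 55, "dp": [0.02, -0.24, 0.2], "spin": -0.08},
    {"hand": 55, "dp": [0.02, -0.24, 0.3], "spin": -0.12},
    {"hand": 55, "dp": [0.02, -0.24, 0.4], "spin": -0.15},
    {"hand": 55, "dp": [0.02, -0.24, 0.48], "spin": -0.15},
    {"hand": 55, "dp": [0.02, -0.24, 0.55], "spin": -0.15},
    {"hand": 55, "dp": [0.02, -0.24, 0.57], "spin": -0.15},
    {"hand": 55, "dp": [0.02, -0.24, 0.57], "spin": -0.15},
    {"hand": 55, "dp": [0.02, -0.24, 0.57], "spin": -0.15},
  ],
)

```text
time: 11.05
ee_pos: [0.4922, 0.3026, 0.0274]
eef_rot: [0.961, 0.276, 0.001, -0.0]
ft_force: [0.2, -0.4, -1.2]
width: 0.068
grip_force: 25.0
```

Run:
```python
from h import *
plan([(*MAT,.0155,.56)])
```

```text
t 11.05 tcp [0.4922 0.3026 0.0274] a 0.5583 q [ 0.04  0.57 -0.84  1.75  0.49  1.04 -1.99] w 0.068 g 25.0 F [ 0.2 -0.4 -1.2] tilt 0.0012
(np.float64(0.4911), np.float64(0.303), 0.0155, 0.56) dp [-0.003, -0.004, 0.048] spin -0.0006
```

Lowering slowly until contact.

>>> carry_out(
  deltas=[
    {"hand": 55, "dp": [0, 0, 0.012], "spin": 0},
    {"hand": 55, "dp": [0, 0, 0.024], "spin": 0},
    {"hand": 55, "dp": [0, 0, 0.034], "spin": 0},
    {"hand": 55, "dp": [0, 0, 0.042], "spin": 0},
    {"hand": 55, "dp": [0, 0, 0.046], "spin": 0},
    {"hand": 55, "dp": [0, 0, 0.046], "spin": 0},
    {"hand": 55, "dp": [0, 0, 0.046], "spin": 0},
  ],
)

```text
time: 11.75
ee_pos: [0.4916, 0.3024, 0.0159]
eef_rot: [0.961, 0.276, 0.0, 0.0]
ft_force: [-4.9, -2.6, 10.4]
width: 0.0679
grip_force: 25.0
```

Contact made, so I release, wait, then rise.

>>> carry_out(
  deltas=[
    {"hand": 80, "dp": [0, 0, 0], "spin": 0},
    {"hand": 87, "dp": [0, 0, 0], "spin": 0},
    {"hand": 87, "dp": [0, 0, 0], "spin": 0},
    {"hand": 87, "dp": [0, 0, 0], "spin": 0},
    {"hand": 87, "dp": [0, 0, 0], "spin": 0},
    {"hand": 87, "dp": [0, 0, -0.1], "spin": 0},
    {"hand": 87, "dp": [0, 0, -0.2], "spin": 0},
    {"hand": 87, "dp": [0, 0, -0.35], "spin": 0},
    {"hand": 87, "dp": [0, 0, -0.5], "spin": 0},
    {"hand": 87, "dp": [0, 0, -0.5], "spin": 0},
    {"hand": 87, "dp": [0, 0, -0.5], "spin": 0},
  ],
)

```text
time: 12.85
ee_pos: [0.492, 0.3025, 0.1405]
eef_rot: [0.961, 0.276, 0.001, 0.0]
ft_force: [0.3, 0.1, -1.4]
width: 0.087
grip_force: 0.0
```

```bash
cat > m2.py <<'E'
from h import *
plan([])
for n,roi in(("scene",(330,180,470,260)),("top",(130,240,260,360))):
    I=camera(n); m=mask(I,(18,90,40),(36,255,255),roi); y,x=np.nonzero(m); print(n,len(x))
    if len(x)<50: continue
    c=big(m); P=ray(n,np.c_[x,y],.049)[:,:2]; print(cv2.minEnclosingCircle(P.astype(np.float32)))
    x0,y0,x1,y1=roi; cv2.imwrite(f"pics/m2{n}.png",cv2.resize(I[y0:y1,x0:x1],None,fx=4,fy=4,interpolation=cv2.INTER_CUBIC)[:,:,::-1])
E
python3 m2.py
```

```text
t 12.85 tcp [0.492  0.3025 0.1405] a 0.5584 q [ 0.11  0.44 -0.92  1.66  0.37  1.23 -1.91] w 0.087 g 0.0 F [ 0.3  0.1 -1.4] tilt 0.0015
scene 359
((0.5897226333618164, 0.40515801310539246), 0.20056457817554474)
top 451
((0.5030611157417297, 0.3222961723804474), 0.06533464789390564)
```

>>> carry_out(
  deltas=[
    {"hand": 87, "dp": [-0.1, -0.05, -0.2], "spin": -0.047},
    {"hand": 87, "dp": [-0.2, -0.1, -0.4], "spin": -0.094},
    {"hand": 87, "dp": [-0.34, -0.21, -0.4], "spin": -0.14},
    {"hand": 87, "dp": [-0.34, -0.21, -0.4], "spin": -0.185},
    {"hand": 50, "dp": [-0.34, -0.21, -0.4], "spin": -0.23},
    {"hand": 30, "dp": [-0.34, -0.21, -0.4], "spin": -0.28},
    {"hand": 30, "dp": [-0.34, -0.21, -0.4], "spin": -0.325},
    {"hand": 30, "dp": [-0.34, -0.21, -0.4], "spin": -0.37},
    {"hand": 30, "dp": [-0.34, -0.21, -0.4], "spin": -0.37},
    {"hand": 30, "dp": [-0.34, -0.21, -0.4], "spin": -0.37},
    {"hand": 30, "dp": [-0.34, -0.21, -0.4], "spin": -0.37},
  ],
)

```text
time: 14.05
ee_pos: [0.3916, 0.3018, 0.2396]
eef_rot: [0.653, 0.757, -0.0, -0.0]
ft_force: [0.2, 0.1, 0.1]
width: 0.0387
grip_force: 0.0
```

```bash
python3 m2.py
```

```text
t 14.05 tcp [0.3916 0.3018 0.2396] a 1.7178 q [ 0.4   0.19 -1.25  1.72  0.19  1.36 -0.74] w 0.0387 g 0.0 F [0.2 0.1 0.1] tilt 0.0006
scene 372
((0.5794839859008789, 0.3870694637298584), 0.20078499615192413)
top 755
((0.46311360597610474, 0.33098745346069336), 0.08184684813022614)
```

View pics/m2top.png

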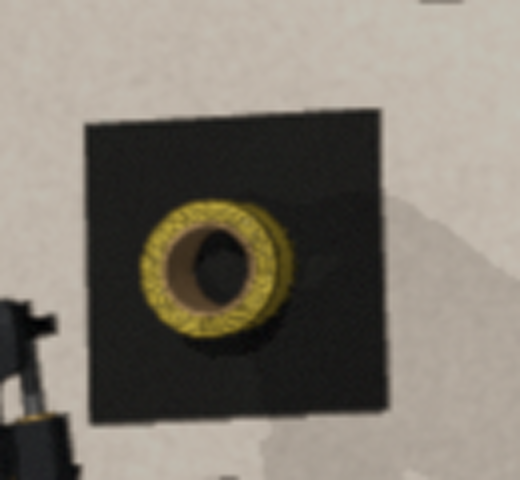

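The roll lies flat on the mat. In the top crop its upper ring is centred at about (209,268), with a radius of 68 crop pixels.

Run:
```python
from h import *
I=camera("top");f=lambda u,v:(130+(u+.5)/4-.5,240+(v+.5)/4-.5)
c=ray("top",f(209,268.5),.049)[0];e=[ray("top",f(*p),.049)[0] for p in((141,268),(277,268),(209,199),(209,338))]
print(c,np.linalg.norm(e[0]-e[1]),np.linalg.norm(e[2]-e[3]))
core=ray("top",f(207,268),.049)[0];print(core)
g=np.array([.4918,.3025]) ; print("release",g)
e=np.array([np.cos(YT),np.sin(YT)]);p=g+.028*e;print(p)
plan([(*p,.15,1.719),(*p,.0165,1.719)])
```

```text
[0.49081667 0.30283143 0.049     ] 0.06972323782333797 0.0701116034690641
[0.49109871 0.3038563  0.049     ]
release [0.4918 0.3025]
[0.5194939  0.30662889]
t 14.2 tcp [0.3916 0.3019 0.2399] a 1.7196 q [ 0.4   0.19 -1.25  1.72  0.19  1.36 -0.74] w 0.0323 g 0.0 F [ 1.   0.8 -1. ] tilt 0.0002
(np.float64(0.5194939033408867), np.float64(0.30662888819727785), 0.15, 1.719) dp [-0.057, 0.509, 0.36] spin 0.0002
(np.float64(0.5194939033408867), np.float64(0.30662888819727785), 0.0165, 1.719) dp [-0.057, 0.509, 0.894] spin 0.0002
```

>>> carry_out(
  force=40,
  deltas=[
    {"hand": 26, "dp": [-0.02, 0.17, 0.1], "spin": 0},
    {"hand": 26, "dp": [-0.04, 0.34, 0.2], "spin": 0},
    {"hand": 26, "dp": [-0.057, 0.51, 0.36], "spin": 0},
    {"hand": 26, "dp": [-0.057, 0.51, 0.4], "spin": 0},
    {"hand": 26, "dp": [-0.057, 0.51, 0.4], "spin": 0},
    {"hand": 26, "dp": [-0.057, 0.51, 0.4], "spin": 0},
    {"hand": 26, "dp": [-0.057, 0.51, 0.4], "spin": 0},
  ],
)

```text
time: 14.9
ee_pos: [0.5194, 0.3078, 0.142]
eef_rot: [0.652, 0.759, 0.001, 0.001]
ft_force: [-0.8, -0.2, -0.4]
width: 0.0261
grip_force: 0.0
```

Run:
```python
from h import *
plan([(.519,.3066,.0165,1.719)])
```

```text
t 14.9 tcp [0.5194 0.3078 0.142 ] a 1.7221 q [ 0.17  0.56 -1.05  1.58  0.5   1.29 -0.8 ] w 0.0261 g 0.0 F [-0.8 -0.2 -0.4] tilt 0.0024
(0.519, 0.3066, 0.0165, 1.719) dp [-0.005, -0.004, 0.502] spin 0.001
```

>>> carry_out(
  force=40,
  deltas=[
    {"hand": 26, "dp": [-0.002, -0.002, 0.15], "spin": 0.001},
    {"hand": 26, "dp": [-0.002, -0.002, 0.28], "spin": 0.001},
    {"hand": 26, "dp": [-0.002, -0.002, 0.36], "spin": 0.001},
    {"hand": 26, "dp": [-0.002, -0.002, 0.44], "spin": 0.001},
    {"hand": 26, "dp": [-0.002, -0.002, 0.5], "spin": 0.001},
    {"hand": 26, "dp": [-0.002, -0.002, 0.5], "spin": 0.001},
    {"hand": 26, "dp": [-0.002, -0.002, 0.5], "spin": 0.001},
    {"hand": 5, "dp": [-0.002, -0.002, 0.5], "spin": 0.001},
    {"hand": 5, "dp": [-0.002, -0.002, 0.5], "spin": 0.001},
    {"hand": 5, "dp": [-0.002, -0.002, 0.5], "spin": 0.001},
    {"hand": 5, "dp": [-0.002, -0.002, 0.5], "spin": 0.001},
    {"hand": 5, "dp": [-0.002, -0.002, 0.5], "spin": 0.001},
  ],
)

```text
time: 16.1
ee_pos: [0.5199, 0.3066, 0.016]
eef_rot: [0.653, 0.757, 0.0, 0.0]
ft_force: [-0.5, -1.8, 5.9]
width: 0.0133
grip_force: 37.8
```

>>> carry_out(
  deltas=[
    {"hand": 5, "dp": [0, 0, 0], "spin": 0},
    {"hand": 5, "dp": [0, 0, -0.03], "spin": 0},
    {"hand": 5, "dp": [0, 0, -0.1], "spin": 0},
    {"hand": 5, "dp": [0, 0, -0.2], "spin": 0},
    {"hand": 5, "dp": [0, 0, -0.35], "spin": 0},
    {"hand": 5, "dp": [0, 0, -0.5], "spin": 0},
    {"hand": 5, "dp": [0, 0, -0.65], "spin": 0},
    {"hand": 5, "dp": [0, 0, -0.8], "spin": 0},
    {"hand": 5, "dp": [0, 0, -0.8], "spin": 0},
    {"hand": 5, "dp": [0, 0, -0.8], "spin": 0},
  ],
)

```text
time: 17.1
ee_pos: [0.5195, 0.3066, 0.2163]
eef_rot: [0.653, 0.757, 0.001, 0.001]
ft_force: [0.1, -1.3, -1.6]
width: 0.0136
grip_force: 37.8
```

Run:
```python
from h import *
p=PAD+.0285*np.array([np.cos(YT),np.sin(YT)])
plan([(.49,.07,.24,1.719),(.54,-.16,.24,1.719),(*p,.24,1.719)])
S=camera("scene");cv2.imwrite("pics/c6.png",cv2.resize(S[120:260,320:480],(640,560),interpolation=cv2.INTER_CUBIC)[:,:,::-1])
```

```text
t 17.1 tcp [0.5195 0.3066 0.2163] a 1.7182 q [ 0.19  0.5  -1.09  1.49  0.45  1.42 -0.77] w 0.0136 g 37.8 F [ 0.1 -1.3 -1.6] tilt 0.0019
(0.49, 0.07, 0.24, 1.719) dp [-0.919, -0.256, -0.095] spin -0.0003
(0.54, -0.16, 0.24, 1.719) dp [-1.858, -0.193, -0.095] spin -0.0003
(np.float64(0.6111884373291169), np.float64(-0.3327973816563422), 0.24, 1.719) dp [-2.584, -0.013, -0.095] spin -0.0003
```

View pics/c6.png

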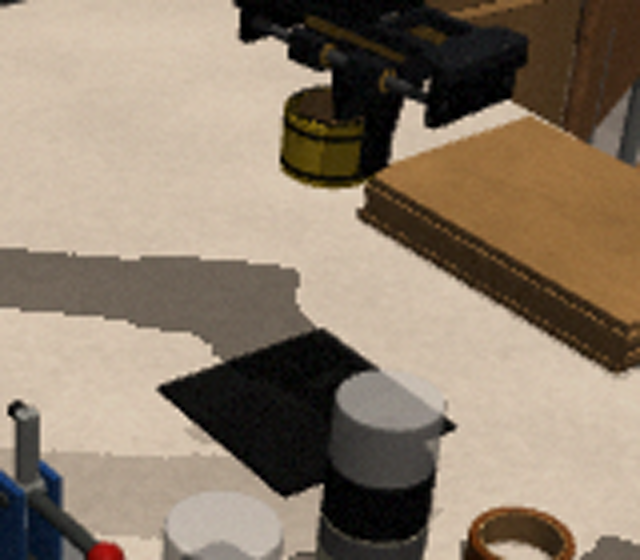

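The roll hangs level from one wall at (325,140). Now I carry it across.

>>> carry_out(
  deltas=[
    {"hand": 5, "dp": [-0.12, -0.03, -0.05], "spin": 0},
    {"hand": 5, "dp": [-0.26, -0.07, -0.1], "spin": 0},
    {"hand": 5, "dp": [-0.42, -0.12, -0.12], "spin": 0},
    {"hand": 5, "dp": [-0.58, -0.16, -0.12], "spin": 0},
    {"hand": 5, "dp": [-0.74, -0.2, -0.12], "spin": 0},
    {"hand": 5, "dp": [-0.88, -0.25, -0.12], "spin": 0},
    {"hand": 5, "dp": [-0.95, -0.25, -0.12], "spin": 0},
    {"hand": 5, "dp": [-0.95, -0.25, -0.12], "spin": 0},
    {"hand": 5, "dp": [-0.95, -0.25, -0.12], "spin": 0},
  ],
)

```text
time: 18.05
ee_pos: [0.4919, 0.0623, 0.2443]
eef_rot: [0.653, 0.757, -0.0, -0.001]
ft_force: [-0.1, 1.0, -1.5]
width: 0.0133
grip_force: 37.8
```

Run:
```python
from h import *
plan([(.54,-.16,.25,1.719)])
```

```text
t 18.05 tcp [0.4919 0.0623 0.2443] a 1.7173 q [ 0.88  0.18 -1.19  1.71  0.17  1.37 -0.19] w 0.0133 g 37.8 F [-0.1  1.  -1.5] tilt 0.0014
(0.54, -0.16, 0.25, 1.719) dp [-0.908, 0.06, -0.023] spin -0.0005
```

>>> carry_out(
  deltas=[
    {"hand": 5, "dp": [-0.12, 0.01, 0], "spin": 0},
    {"hand": 5, "dp": [-0.26, 0.02, 0], "spin": 0},
    {"hand": 5, "dp": [-0.42, 0.03, 0], "spin": 0},
    {"hand": 5, "dp": [-0.58, 0.04, 0], "spin": 0},
    {"hand": 5, "dp": [-0.74, 0.05, 0], "spin": 0},
    {"hand": 5, "dp": [-0.85, 0.06, 0], "spin": 0},
    {"hand": 5, "dp": [-0.91, 0.06, 0], "spin": 0},
    {"hand": 5, "dp": [-0.91, 0.06, 0], "spin": 0},
    {"hand": 5, "dp": [-0.91, 0.06, 0], "spin": 0},
  ],
)

```text
time: 18.95
ee_pos: [0.5408, -0.158, 0.2449]
eef_rot: [0.652, 0.758, 0.0, -0.0]
ft_force: [0.8, 0.4, -2.3]
width: 0.0137
grip_force: 37.8
```

Run:
```python
from h import *
plan([(.6112,-.3328,.15,1.719),(.6112,-.3328,.04,1.719)])
```

```text
t 18.95 tcp [ 0.5408 -0.158   0.2449] a 1.7207 q [ 1.05  0.35 -1.04  1.55  0.3   1.42  0.13] w 0.0137 g 37.8 F [ 0.8  0.4 -2.3] tilt 0.0013
(0.6112, -0.3328, 0.15, 1.719) dp [-0.734, 0.174, 0.379] spin 0.0005
(0.6112, -0.3328, 0.04, 1.719) dp [-0.734, 0.174, 0.819] spin 0.0005
```

>>> carry_out(
  deltas=[
    {"hand": 5, "dp": [-0.15, 0.04, 0], "spin": 0},
    {"hand": 5, "dp": [-0.3, 0.08, 0], "spin": 0},
    {"hand": 5, "dp": [-0.45, 0.12, 0], "spin": 0},
    {"hand": 5, "dp": [-0.6, 0.15, 0.1], "spin": 0},
    {"hand": 5, "dp": [-0.734, 0.174, 0.2], "spin": 0},
    {"hand": 5, "dp": [-0.734, 0.174, 0.3], "spin": 0},
    {"hand": 5, "dp": [-0.734, 0.174, 0.38], "spin": 0},
    {"hand": 5, "dp": [-0.734, 0.174, 0.38], "spin": 0},
    {"hand": 5, "dp": [-0.734, 0.174, 0.38], "spin": 0},
  ],
)

```text
time: 19.85
ee_pos: [0.6113, -0.3339, 0.1512]
eef_rot: [0.652, 0.758, 0.0, 0.0]
ft_force: [1.1, 0.4, -1.3]
width: 0.0133
grip_force: 37.8
```

Run:
```python
from h import *
plan([(.6112,-.3328,.06,1.719),(.6112,-.3328,.02,1.719)])
S=camera("scene");cv2.imwrite("pics/c7.png",cv2.resize(S[200:350,120:280],(640,600),interpolation=cv2.INTER_CUBIC)[:,:,::-1])
```

```text
t 19.85 tcp [ 0.6113 -0.3339  0.1512] a 1.7202 q [ 0.99  0.69 -0.88  1.3   0.52  1.39  0.28] w 0.0133 g 37.8 F [ 1.1  0.4 -1.3] tilt 0.001
(0.6112, -0.3328, 0.06, 1.719) dp [0.004, -0.0, 0.365] spin 0.0004
(0.6112, -0.3328, 0.02, 1.719) dp [0.004, -0.0, 0.525] spin 0.0004
```

View pics/c7.png

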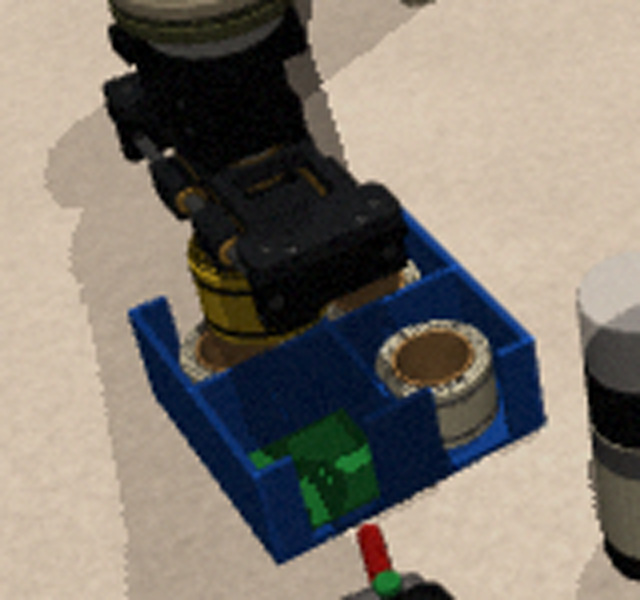

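The roll is level above the tray, at (265,290), and lines up with the empty compartment. I'll descend slowly and watch the force.

>>> carry_out(
  deltas=[
    {"hand": 5, "dp": [0.004, 0, 0.1], "spin": 0},
    {"hand": 5, "dp": [0.004, 0, 0.2], "spin": 0},
    {"hand": 5, "dp": [0.004, 0, 0.25], "spin": 0},
    {"hand": 5, "dp": [0.004, 0, 0.29], "spin": 0},
    {"hand": 5, "dp": [0.004, 0, 0.33], "spin": 0},
    {"hand": 5, "dp": [0.004, 0, 0.36], "spin": 0},
    {"hand": 5, "dp": [0.004, 0, 0.36], "spin": 0},
  ],
)

```text
time: 20.6
ee_pos: [0.6102, -0.3347, 0.0594]
eef_rot: [0.653, 0.757, -0.0, -0.0]
ft_force: [-0.8, -0.6, -2.1]
width: 0.0136
grip_force: 37.8
```

>>> carry_out(
  deltas=[
    {"hand": 5, "dp": [-0.004, 0.002, 0.03], "spin": 0},
    {"hand": 5, "dp": [-0.004, 0.002, 0.06], "spin": 0},
    {"hand": 5, "dp": [-0.004, 0.002, 0.09], "spin": 0},
    {"hand": 5, "dp": [-0.004, 0.002, 0.11], "spin": 0},
    {"hand": 5, "dp": [-0.004, 0.002, 0.125], "spin": 0},
    {"hand": 5, "dp": [-0.004, 0.002, 0.14], "spin": 0},
    {"hand": 5, "dp": [-0.004, 0.002, 0.148], "spin": 0},
    {"hand": 5, "dp": [-0.004, 0.002, 0.148], "spin": 0},
  ],
)

```text
time: 21.4
ee_pos: [0.611, -0.3356, 0.0228]
eef_rot: [0.653, 0.757, -0.0, -0.0]
ft_force: [0.3, 0.2, -1.8]
width: 0.013
grip_force: 37.8
```

>>> carry_out(
  deltas=[
    {"hand": 5, "dp": [0.008, 0, 0.004], "spin": 0},
    {"hand": 5, "dp": [0.008, 0, 0.008], "spin": 0},
    {"hand": 5, "dp": [0.008, 0, 0.012], "spin": 0},
    {"hand": 5, "dp": [0.008, 0, 0.012], "spin": 0},
    {"hand": 5, "dp": [0.008, 0, 0.012], "spin": 0},
  ],
)

```text
time: 21.9
ee_pos: [0.6109, -0.3337, 0.0202]
eef_rot: [0.653, 0.757, 0.0, 0.0]
ft_force: [1.0, 1.2, -1.1]
width: 0.0133
grip_force: 37.9
```

>>> carry_out(
  deltas=[
    {"hand": 5, "dp": [0, 0, 0.003], "spin": 0},
    {"hand": 5, "dp": [0, 0, 0.006], "spin": 0},
    {"hand": 5, "dp": [0, 0, 0.006], "spin": 0},
    {"hand": 5, "dp": [0, 0, 0.006], "spin": 0},
  ],
)

```text
time: 22.3
ee_pos: [0.6111, -0.3337, 0.02]
eef_rot: [0.653, 0.757, -0.0, 0.0]
ft_force: [-5.2, 2.3, 10.2]
width: 0.0132
grip_force: 37.8
```

Contact with the pad. I release by opening only a little, then rise.

>>> carry_out(
  deltas=[
    {"hand": 18, "dp": [0, 0, 0], "spin": 0},
    {"hand": 24, "dp": [0, 0, 0], "spin": 0},
    {"hand": 24, "dp": [0, 0, 0], "spin": 0},
    {"hand": 24, "dp": [0, 0, 0], "spin": 0},
    {"hand": 24, "dp": [0, 0, 0], "spin": 0},
    {"hand": 24, "dp": [0, 0, -0.06], "spin": 0},
    {"hand": 24, "dp": [0, 0, -0.14], "spin": 0},
    {"hand": 24, "dp": [0, 0, -0.24], "spin": 0},
    {"hand": 24, "dp": [0, 0, -0.4], "spin": 0},
    {"hand": 24, "dp": [0, 0, -0.6], "spin": 0},
    {"hand": 24, "dp": [0, 0, -0.8], "spin": 0},
    {"hand": 24, "dp": [0.3, 0, -0.9], "spin": 0},
    {"hand": 24, "dp": [0.6, 0, -0.9], "spin": 0},
    {"hand": 24, "dp": [0.9, 0, -0.9], "spin": 0},
    {"hand": 24, "dp": [0.9, 0, -0.9], "spin": 0},
    {"hand": 24, "dp": [0.9, 0, -0.9], "spin": 0},
  ],
)

```text
time: 23.9
ee_pos: [0.5774, -0.1057, 0.2463]
eef_rot: [0.651, 0.759, 0.0, 0.001]
ft_force: [0.1, 0.7, -0.1]
width: 0.0239
grip_force: 0.0
```

Run:
```python
from h import *
plan([])
T=camera("top");S=camera("scene")
a=cv2.resize(S[200:350,120:280],(400,375),interpolation=cv2.INTER_CUBIC);b=cv2.resize(T[220:340,415:543],(400,375),interpolation=cv2.INTER_CUBIC)
c=np.hstack([a,b]);cv2.imwrite("pics/c8.png",c[:,:,::-1])
m=mask(T,(18,90,40),(36,255,255),(465,225,535,290));y,x=np.nonzero(m);print(len(x))
P=ray("top",np.c_[x,y],.053)[:,:2];print(cv2.minEnclosingCircle(P.astype(np.float32)))
```

```text
t 23.9 tcp [ 0.5774 -0.1057  0.2463] a 1.7233 q [ 0.9   0.41 -1.04  1.49  0.35  1.44  0.01] w 0.0239 g 0.0 F [ 0.1  0.7 -0.1] tilt 0.0026
0
((0.0, 0.0), 0.0)
```

View pics/c8.png

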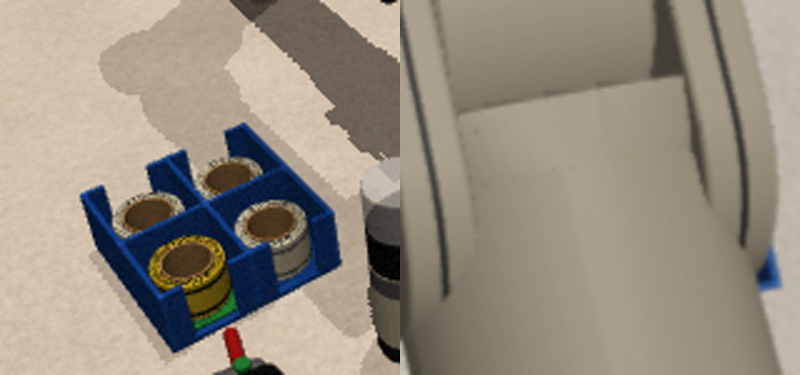

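The yellow roll lies flat on the green pad, with its top centre at (189,265) in the left half. The other rolls are undisturbed and the gripper is clear, so I'm handing in.

```bash
python3 -c "
from bench import *
print(close_job())"
```

```text
the job is handed in; nothing more can be done
None
```

The job is handed in, with no verdict shown: the yellow roll lies flat and released on the green pad, the clamp was open when last seen and not touched since, and the other items looked undisturbed in the pictures.

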